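# Pack a module in its slide-top case

### The arm

A 6-joint arm with a two-finger parallel gripper is mounted at the origin on the work surface. World frame = base frame: x ahead of the robot, y to its left, z up, the work surface at z = 0. Lengths are in mm, angles in rad, forces in N, time in s.
With the tool pointing down it reaches from about 350 to 975 mm from the base axis. Payload 7.1 kg.
Tool frame: the origin (TCP) lies midway between the tips of the shut fingers; the grasp point (between the pads) lies 19 mm behind it (ctrl.tcp_to_grasp is the distance from the TCP to the grasp point, in mm); z points along the fingers, y is the line along which they close (so a half turn about z gives the same grasp; the last joint's range is limited). The gripper opens to 88 mm and grips with 3 to 60 N. Pads are 20 mm wide; open, the fingers measure 115 mm over their backs; the gripper's body (75 mm by 178 mm) begins 61 mm behind the grasp point.
Start: joints at [1.293, 0.423, 1.63, -0, 1.089, -0.019], TCP at [159.919, 604.178, 222.675] pointing down, gripper open.
Joint ranges: [-3, 3], [-0.9, 2.11], [0.09, 2.58], [-1.31, 4.45], [0.11, 2.69], [-2.54, 2.54]. Speed limits (rad/s): [2.39, 2.39, 3.01, 3.14, 3.14, 3.14].

### API

Orientations are given as a rotation vector (axis times angle).
In Python, from workcell import get_obs, cams, ticket, boxes_of, ctrl gives the robot as it stands.
- The arm moves only by the shell command python3 -m creep 'ROWS' [OPENING]. ROWS is JSON, one flat list of numbers, 4 for each row, row after row: the shift along the world's x, y, z in m, then the turn about the world's z in rad. In form: [tx, ty, tz, spin, tx, ty, tz, spin, ...]. A call has 1 to 10 rows; each row is the pose to reach, as a shift and turn from the pose commanded when the call began; what a row does not reach only later rows make up. A row lasts 1/12 s, in which the tool goes at most 41.7 mm and 7.16 degrees, less where a joint would pass 70% of its speed; a pose out of reach is approached as far as the arm can. A call with a gripper value outside its range is refused whole. OPENING is the opening, from 0 (shut) to 1 (fully open), set as the call begins (- or left out, the last holds). The fingers move at their own pace and stop on an object; the grip force is fixed at half the most. Time passes only in rows, so rows that repeat a pose let the fingers close. It gives the time, the measured TCP pose, the force, the opening and the grip force at its end, in the units of the state.
- get_obs(): the state, without advancing time (a new reading comes with each control period).
- cams.get_image(name): name is "side" or "top"; returns (picture, depth): 420x560x3 uint8, red, green, blue; 420x560 float32, mm along the optical axis (not along the pixel's ray), 0 where there is no reading.
- cams.get_calibration(name): a dict with "mtx" (3x3 intrinsics, pixels), "R" (3x3) and "t" (3): a world point X has camera coordinates R X + t. Camera axes: x right, y down, z forward; pixel columns grow to the right and rows downward; lengths in mm; the calibration is good to about 2 mm. A picture is of the moment at which its call begins. get_calibration takes no time and is no camera call.
- ticket.close_job(): hands the job in; it is judged then, once.
Trained networks look in the newest picture that a camera, given by its name, has taken for a name from the list of things; names that differ only in an ending like _2 or _b are one class to them, and where a whole thing is asked for, a point or a joint stands for the part that bears it (a point fixed in the world has none). Each returns a list of dicts, best first, with "score" (0 to 1); they miss things now and then, are a little off and sometimes report something else, mostly with a low value. They report only what shows in the picture. A call takes as long as a camera call. They do not tell look-alikes from the thing itself.
- boxes_of(camera, target): "centre" ([column, row] in pixels, amid what is visible of it).
The state is a dict: "t": time; "qpos": joint angles; "qvel": joint speeds; "joint_torque": joint torques, N m; "ee_pos": TCP position; "orientation": TCP orientation; "ft_force": force on the tool from outside, world axes, zero at the start; "moment": the same for the moment, N m; "width": finger opening in mm; "grasp_force": force on a finger pad.
Only numpy, scipy, OpenCV 4.12 (cv2) and the standard library are available. Lean on these libraries where they do the work, as an engineer would, in place of code of your own. Each camera call takes 0.05 s, during which the arm holds its last target. There are 200 camera calls.

### The job

Put the silver module away in its slide-top case: pull the lid by its orange tab over the end ridge until the case is fully open, lay the silver module flat in the pink foam pocket and let go of it, then push the lid back over the ridge until it is fully home. Leave the black module and everything else on the bench where it is.

Things in the scene. Friction and masses are not known exactly. Their poses are not given: they have to be found in the camera images.
- case: Black slide-top case fixed to the bench. Origin on the bench under it; x across, y = the way the lid slides out, z up. 98 mm wide (x), 154 mm long (y from -69 to +85 mm); side walls and lips 55 mm high; the lips leave 78 mm between them. Lid top face 49 mm, lid underside 44 mm above the bench.
- pocket (a point): Centre of the foam pocket's pink floor, 10 mm above the bench, hidden by the shut lid; axes as the case's. Pocket 78 mm (x) by 44 mm (y), foam 24 mm high; takes the silver module with its long side along x, either way round, 6 to 7 mm play each side. Finger notches in the middle of both long sides: 36 mm wide (x), reaching 22 to 50 mm from the centre along y, as deep as the pocket.
- lid (a joint): Travel of the grey lid along the case's +y, m: 0 = home against its stop, 0.110 = fully open (its edge then 56 mm from the pocket centre). From about 0.003 to 0.011 a rib under the lid is forced over a springy ridge on the end wall, either way: about 10 N. Elsewhere it slides with about 1.2 N and stays where it is left. Starts home.
- tab (a point): Centre of the upright orange tab on the lid: 12 mm thick along the sliding direction (its y axis, as the case's), 44 mm wide, 26 mm high, standing on the lid's top face (tab from 49 to 75 mm above the bench). Moves with the lid; with the lid home it is 78 mm from the pocket centre, in the case's +y direction.
- silver_mid (a point): Centre, half-way up, of the loose silver module (aluminium block 52 x 32 x 30 mm along its x, y, z, with a gold connector 9 mm thick standing 6 mm out of each end along x, 64 mm over all; pale patch on top; 0.12 kg); it lies flat on the bench, this centre 15 mm up.
- silver: The same silver module; origin at the centre of its underside.
- black_mid (a point): Centre of the loose black module, of the same shape, with a red patch on top. To be left alone.
- meter: Loose yellow hand-held multimeter, 85 x 170 x 43 mm, lying beyond the work area; origin at the centre of its underside. Bystander.
- driver: Loose screwdriver lying to the robot's right; origin under its middle. Bystander.
- jar: Loose jar with a white cap, 56 mm across, 70 mm high, to the robot's left; origin at the centre of its underside. Bystander.
- spanner: Loose steel wrench lying beyond the case; origin under its middle. Bystander.
Not all that is in view belongs to the job. Of the things like the silver, leave any that is turquoise; of the rest the smaller one is meant.

How it is judged:
By the outcome, as a careful person would: the job done as asked, in the order asked, and still so for the second after the job is handed in, with the robot touching nothing.
It also fails if it takes over 72 s, if anything falls off the work surface, if the arm or the gripper's body presses on something with over 40 N, if the wrist force passes 120 N, or if a joint passes its speed limit or range.

## Working session

There is one attempt and no reset: what is moved stays moved. The work goes in short steps, Python scripts to look and compute and a shell command to move; the robot and the scene stay as the last step left them, time stands still between calls to the robot, and variables do not carry over. Pictures are saved under pics/ and viewed, at most 10 in all, crops included, and the job is handed in when it is done.

```bash
mkdir -p pics; cat > h.py <<'E'
import numpy as np, cv2
from workcell import get_obs, cams, ticket, boxes_of, ctrl
def snap(n):
    im,d=cams.get_image(n); return im,d,cams.get_calibration(n)
def world(c,d,u,v):
    u=np.asarray(u,float);v=np.asarray(v,float)
    K=c["mtx"];P=np.stack([(u-K[0][2])/K[0][0]*d,(v-K[1][2])/K[1][1]*d,d*np.ones_like(u)],-1)
    return (P-np.ravel(c["t"]))@np.array(c["R"])
def proj(c,X):
    p=np.array(c["R"])@np.array(X)+np.ravel(c["t"]); p=np.array(c["mtx"])@p; return p[:2]/p[2]
def save(n,im,f=1):
    cv2.imwrite("pics/"+n,cv2.resize(im[:,:,::-1],None,fx=f,fy=f,interpolation=cv2.INTER_CUBIC))
E
python3 - <<'E'
from h import *
for n in("top","side"):
    im,d,c=snap(n); save(n+"0.png",im,1.4); np.savez("/tmp/"+n,im=im,d=d)
    for t in("silver","black_mid","tab","case"):
        for b in boxes_of(n,t):
            u,v=b["centre"];print(n,t,round(b["score"],2),np.round([u,v]),np.round(world(c,d[int(v),int(u)],u,v)))
o=get_obs();print(o["orientation"],o["ee_pos"],o["width"])
E
```

```text
top silver 0.94 [426. 198.] [ 608. -394.   41.]
top silver 0.87 [388. 231.] [ 521. -290.   32.]
top silver 0.68 [376. 278.] [ 398. -251.   45.]
top black_mid 0.83 [353. 237.] [ 506. -196.   27.]
top black_mid 0.26 [252. 226.] [535.  75.  49.]
top case 0.26 [319. 142.] [ 765. -110.   34.]
side silver 0.9 [232. 295.] [ 404. -263.   35.]
side silver 0.89 [276. 306.] [ 517. -307.   27.]
side silver 0.63 [318. 332.] [ 606. -409.   43.]
side black_mid 0.53 [265. 273.] [ 502. -193.   27.]
side tab 0.9 [264. 204.] [534.  79.  46.]
side case 0.83 [265. 217.] [531.  17.  46.]
[ 4.05382647e-01  3.11532784e+00 -1.44704675e-04] [159.90587571 604.14526998 222.65619421] 87.55915357911068
```

View pics/top0.png

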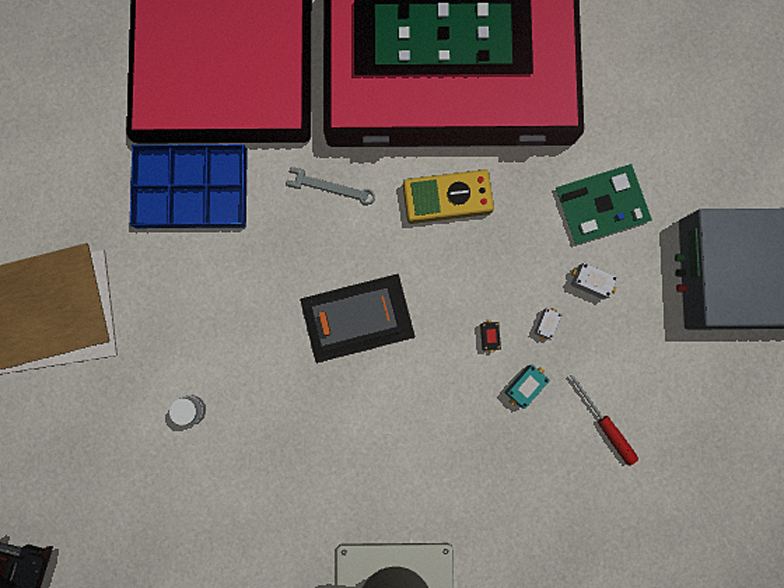

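View pics/side0.png

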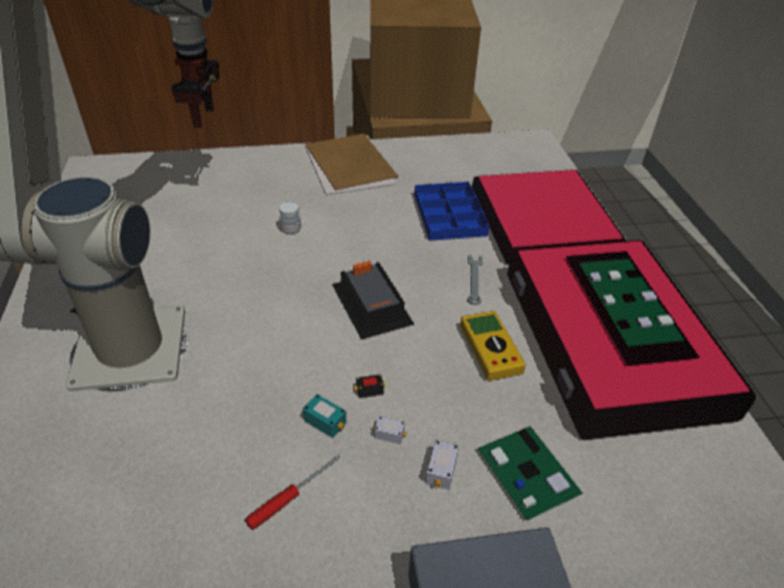

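The pictures show three modules that look like the silver one. In top-camera pixels they are turquoise at (376,278), a large silver one at (426,198) and a small silver one at (390,231). The turquoise one is excluded, and the smaller of the other two is meant, so it is the one at (390,231). The case is at (255,227) and its orange tab is at the left end, near (232,230).

```bash
cat > m.py <<'E'
from h import *
z=np.load("/tmp/top.npz");im,d=z["im"],z["d"];c=cams.get_calibration("top")
save("crop1.png",im[150:310,340:460],4*.9)
vv,uu=np.mgrid[:420,:560];W=world(c,d,uu,vv)
def rect(m,name):
    p=W[m];r=cv2.minAreaRect(p[:,:2].astype(np.float32));print(name,m.sum(),np.round(r[0],1),np.round(r[1],1),round(r[2],1),"med z",np.round(np.median(p[:,2]),1),"mean",np.round(p.mean(0),1))
def near(u,v,r): return (abs(uu-u)<r)&(abs(vv-v)<r)
ok=d>0
hgt=W[...,2]
rect(ok&near(390,231,16)&(hgt>18),"silver h")
for (u,v) in((426,198),(376,278)): rect(ok&near(u,v,20)&(hgt>18),"other")
rect(ok&near(351,240,14)&(hgt>18),"black")
hs=cv2.cvtColor(im,cv2.COLOR_RGB2HSV)
org=(hs[...,0]<16)&(hs[...,1]>150)&(hs[...,2]>100)
rect(ok&near(232,230,12)&org,"tab")
rect(ok&near(232,230,12)&org&(hgt>62),"tabtop")
rect(ok&near(276,220,12)&org,"stripe")
rect(ok&near(255,227,48)&(hgt>25),"case")
rect(ok&near(255,227,48)&(hgt>50)&(hgt<60),"case rim")
print(np.median(hgt[ok&near(240,300,20)]), world(c,1.,0,0)-0)
E
python3 m.py
```

```text
silver h 255 [ 522.7 -301.6] [32.9 62.7] 65.9 med z 29.6 mean [ 521.8 -300.7   29.5]
other 512 [ 603.8 -392.8] [88.3 45.2] 65.6 med z 40.9 mean [ 603.2 -390.    39.3]
other 527 [ 402.7 -255.4] [44.8 88.9] 48.5 med z 41.8 mean [ 402.2 -253.7   40.5]
black 250 [ 500.  -189.1] [62.4 33.4] 2.3 med z 30.0 mean [ 498.7 -189.1   29.8]
tab 67 [523.7 127.1] [42.1 10.6] 14.2 med z 75.7 mean [523.4 126.9  75.3]
tabtop 67 [523.7 127.1] [42.1 10.6] 14.2 med z 75.7 mean [523.4 126.9  75.3]
stripe 27 [551.9  12.9] [49.2  4.2] 14.9 med z 50.7 mean [551.9  12.9  49.8]
case 2160 [537.9  68.4] [ 98.5 154.7] 13.9 med z 50.4 mean [537.4  68.7  51.3]
case rim 1073 [537.9  68.4] [ 98.2 154.2] 14.1 med z 52.7 mean [537.8  64.4  53.2]
0.23038701313901797 [ 430.10642923   20.72279736 1441.46258033]
```

View pics/crop1.png

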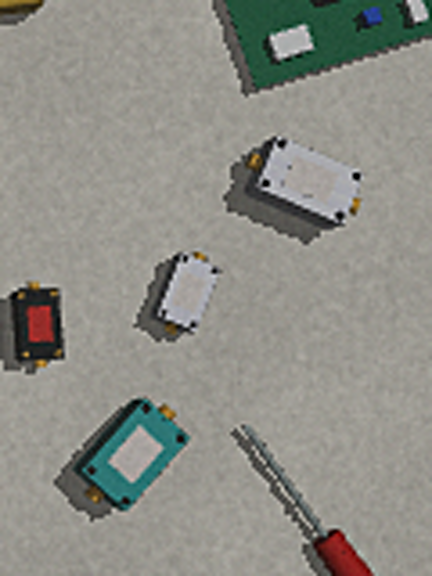

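The crop confirms the target: the small silver module at top-camera pixel (390,231), 32 x 63 mm and 30 mm high. The larger silver one is 45 x 88 mm, and the turquoise one is excluded. Case yaw is about 14°, and the tab is at (523.6, 127).

```bash
python3 -m creep '[0.01,-0.014,-0.002,0.03, 0.03,-0.042,-0.005,0.1, 0.055,-0.074,-0.01,0.2, 0.08,-0.107,-0.02,0.3, 0.105,-0.14,-0.03,0.4, 0.13,-0.172,-0.04,0.5, 0.155,-0.205,-0.05,0.501, 0.18,-0.238,-0.06,0.501, 0.205,-0.27,-0.07,0.501, 0.23,-0.303,-0.08,0.501]' 0.6
python3 -m creep '[0.025,-0.032,0,0, 0.05,-0.065,0,0, 0.075,-0.098,0,0, 0.1,-0.13,0,0, 0.12,-0.157,0,0, 0.1336,-0.1741,0,0, 0.1336,-0.1741,-0.01,0, 0.1336,-0.1741,-0.02,0, 0.1336,-0.1741,-0.02,0, 0.1336,-0.1741,-0.02,0]'
```

```text
t: 1.33
ee_pos: [388.1, 303.5, 143.8]
orientation: [-0.38, 3.118, 0.001]
ft_force: [0.6, 0.4, -0.5]
width: 53.0
grasp_force: 0.0
t: 2.17
ee_pos: [518.9, 131.6, 122.7]
orientation: [0.381, -3.115, 0.0]
ft_force: [-0.3, 0.5, -0.0]
width: 52.7
grasp_force: 0.0
```

```bash
python3 -m creep '[0,0,0,0, 0,0,-0.01,0, 0,0,-0.03,0, 0,0,-0.045,0, 0,0,-0.055,0, 0,0,-0.058,0, 0,0,-0.058,0, 0,0,-0.058,0]'
python3 - <<'E'
from h import *
o=get_obs();print(o["ee_pos"])
im,d,c=snap("side"); u,v=map(int,proj(c,[523,127,70])); print(u,v); save("tab1.png",im[max(0,v-50):v+50,u-60:u+60],5)
E
```

```text
t: 2.83
ee_pos: [520.8, 131.2, 66.0]
orientation: [-0.38, 3.118, 0.0]
ft_force: [1.1, -0.5, -0.2]
width: 52.8
grasp_force: 0.0
[520.81271781 131.15543475  66.04937676]
258 188
```

View pics/tab1.png

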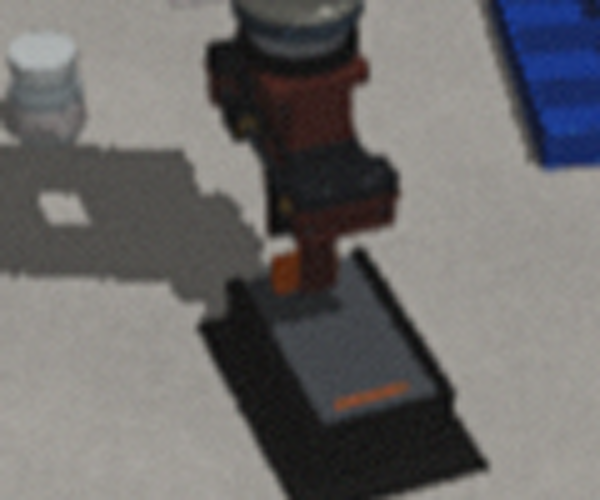

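The fingers straddle the orange tab, which is at crop pixel (285,270). The TCP is still about 5 mm off, so I'll correct that, go down and close.

```bash
python3 -m creep '[0.0027,-0.004,0,0, 0.0027,-0.004,-0.006,0, 0.0027,-0.004,-0.0125,0, 0.0027,-0.004,-0.0125,0, 0.0027,-0.004,-0.0125,0]'
python3 -m creep '[0,0,0,0, 0,0,0,0, 0,0,0,0, 0,0,0,0, 0,0,0,0, 0,0,0,0]' 0
```

```text
t: 3.3
ee_pos: [522.9, 126.7, 52.8]
orientation: [0.379, -3.117, 0.0]
ft_force: [-0.3, -1.2, 0.1]
width: 53.0
grasp_force: 0.0
t: 3.8
ee_pos: [523.4, 126.9, 53.4]
orientation: [-0.38, 3.118, -0.0]
ft_force: [-0.8, 0.2, -0.5]
width: 16.0
grasp_force: 0.0
```

```bash
python3 -m creep '[0,0,0,0, 0,0,0,0, 0,0,0,0]'
python3 -m creep '[-0.001,0.004,0,0, -0.0019,0.0078,0,0, -0.0029,0.0116,0,0, -0.0036,0.0146,0,0, -0.006,0.0243,0,0, -0.0085,0.034,0,0, -0.0121,0.0485,0,0, -0.0157,0.063,0,0, -0.0194,0.0776,0,0, -0.0218,0.0873,0,0]'
python3 -m creep '[-0.0019,0.0078,0,0, -0.0034,0.0136,0,0, -0.0044,0.0175,0,0, -0.0052,0.0205,0,0, -0.0052,0.0205,0,0, -0.0052,0.0205,0,0]'
```

```text
t: 4.05
ee_pos: [523.3, 127.2, 53.4]
orientation: [-0.38, 3.118, 0.0]
ft_force: [-1.1, 3.0, 0.4]
width: 12.0
grasp_force: 30.0
t: 4.88
ee_pos: [501.0, 216.1, 53.4]
orientation: [-0.381, 3.118, 0.0]
ft_force: [0.8, -1.4, 0.6]
width: 11.6
grasp_force: 30.0
t: 5.38
ee_pos: [496.5, 234.0, 53.3]
orientation: [-0.379, 3.119, -0.001]
ft_force: [0.9, -4.6, 0.7]
width: 11.9
grasp_force: 30.0
```

```bash
python3 -m creep '[-0.0003,0.001,0,0, -0.0003,0.001,0,0, -0.0003,0.001,0,0]'
python3 -m creep '[0,0,0,0, 0,0,0,0, 0,0,0,0, 0,0,0,0]' 0.4
python3 -m creep '[0,0,0.02,0, 0,0,0.06,0, 0.005,-0.03,0.09,-0.1, 0.009,-0.07,0.09,-0.2, 0.009,-0.11,0.09,-0.3, 0.009,-0.15,0.09,-0.4, 0.009,-0.19,0.09,-0.5, 0.009,-0.23,0.09,-0.6, 0.009,-0.27,0.09,-0.66, 0.009,-0.31,0.09,-0.66]'
python3 - <<'E'
from h import *
im,d,c=snap("top"); save("open.png",im[180:330,150:350],3.5);np.savez("/tmp/top2",im=im,d=d)
vv,uu=np.mgrid[:420,:560];W=world(c,d,uu,vv)
hs=cv2.cvtColor(im,cv2.COLOR_RGB2HSV)
org=(hs[...,0]<16)&(hs[...,1]>150)&(hs[...,2]>100)&(d>0)&(W[...,2]>65)&(W[...,2]<85)&(W[...,1]>190)&(W[...,1]<300)
if org.any(): print(org.sum(),cv2.minAreaRect(W[org][:,:2].astype(np.float32)))
E
```

```text
t: 5.63
ee_pos: [496.5, 234.2, 53.3]
orientation: [-0.38, 3.118, -0.003]
ft_force: [4.0, -9.8, -0.7]
width: 12.1
grasp_force: 30.0
t: 5.97
ee_pos: [495.9, 235.8, 53.2]
orientation: [0.379, -3.118, -0.0]
ft_force: [0.6, -0.4, -0.6]
width: 33.6
grasp_force: 0.0
t: 6.8
ee_pos: [504.7, -75.9, 143.5]
orientation: [0.656, 3.072, 0.0]
ft_force: [0.9, 0.3, 0.3]
width: 35.1
grasp_force: 0.0
72 ((497.003173828125, 232.93589782714844), (42.36460876464844, 11.022491455078125), 15.240212440490723)
```

View pics/open.png

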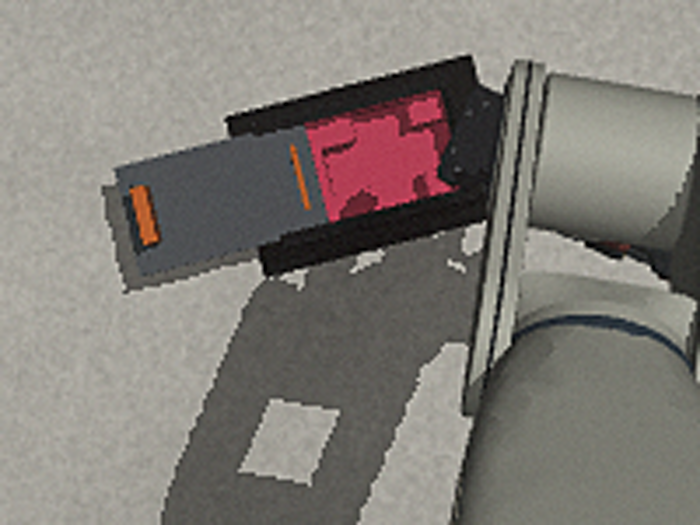

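The lid is open: its tab is at (145,215) in the crop, it moved 109–110 mm, and it was pressing on the stop. The pink pocket is exposed. Next is the silver module.

```bash
python3 -m creep '[0.003,-0.04,0,0, 0.006,-0.08,0,0, 0.009,-0.12,-0.01,0, 0.012,-0.16,-0.03,0, 0.015,-0.2,-0.05,0, 0.0176,-0.225,-0.06,0, 0.0176,-0.225,-0.06,0, 0.0176,-0.225,-0.06,0]' 0.65
python3 - <<'E'
from h import *
im,d,c=snap("side"); u,v=map(int,proj(c,[522,-301,40])); print(u,v); save("sil.png",im[v-60:v+50,u-60:u+60],4)
vv,uu=np.mgrid[:420,:560];W=world(c,d,uu,vv)
m=(d>0)&(abs(uu-u)<35)&(abs(vv-v)<35)&(abs(W[...,2]-30)<3)
p=W[m];r=cv2.minAreaRect(p[:,:2].astype(np.float32));print(m.sum(),r,p.mean(0))
E
```

```text
t: 7.52
ee_pos: [522.0, -299.9, 82.2]
orientation: [-0.655, -3.071, -0.001]
ft_force: [1.1, -0.3, -0.2]
width: 57.1
grasp_force: 0.0
277 300
198 ((507.1290283203125, -246.86618041992188), (132.0639190673828, 120.13327026367188), 69.84407806396484) [ 508.6136361  -274.45072328   29.3953195 ]
```

View pics/sil.png

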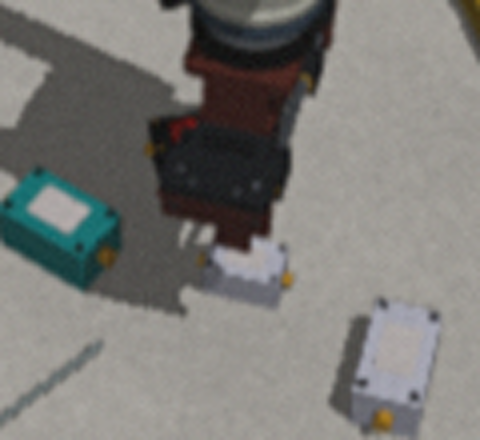

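The gripper is above the small silver module at crop (245,275), and the fingers line up with its long sides. I'll go down and grasp.

```bash
python3 -m creep '[0,-0.001,-0.02,0, 0,-0.001,-0.045,0, 0,-0.001,-0.065,0, 0,-0.001,-0.074,0, 0,-0.001,-0.0765,0, 0,-0.001,-0.0765,0, 0,-0.001,-0.0765,0]'
python3 -m creep '[0,0,0,0, 0,0,0,0, 0,0,0,0, 0,0,0,0, 0,0,0,0, 0,0,0,0]' 0
```

```text
t: 8.15
ee_pos: [523.5, -300.0, 8.0]
orientation: [0.65, 3.072, -0.001]
ft_force: [0.4, -0.2, 0.1]
width: 57.0
grasp_force: 0.0
t: 8.65
ee_pos: [522.8, -300.5, 7.3]
orientation: [0.652, 3.073, -0.0]
ft_force: [-1.1, 0.0, 6.1]
width: 32.1
grasp_force: 30.0
```

```bash
python3 -m creep '[0,0,0.01,0, 0,0,0.03,0, 0,0,0.06,0, 0,0.01,0.09,0, 0.001,0.04,0.11,0.1, 0.003,0.08,0.11,0.2, 0.006,0.12,0.11,0.3, 0.009,0.16,0.11,0.4, 0.011,0.2,0.11,0.5, 0.013,0.24,0.11,0.6]'
python3 -m creep '[0.002,0.03,0,0.065, 0.004,0.06,0,0.065, 0.006,0.09,0,0.065, 0.007,0.112,0,0.065, 0.007,0.112,0,0.065, 0.007,0.112,0,0.065, 0.007,0.112,0,0.065]'
python3 - <<'E'
from h import *
im,d,c=snap("side"); u,v=map(int,proj(c,[540,51,60])); save("hov.png",im[v-65:v+65,u-75:u+75],4)
im,d,c=snap("top"); save("hov_top.png",im[180:290,200:350],4)
print(get_obs()["ee_pos"],get_obs()["orientation"])
E
```

```text
t: 9.48
ee_pos: [535.3, -58.6, 117.4]
orientation: [-0.293, 3.128, -0.0]
ft_force: [0.2, 0.0, -0.3]
width: 31.8
grasp_force: 30.0
t: 10.07
ee_pos: [542.4, 51.3, 117.0]
orientation: [0.388, -3.117, 0.0]
ft_force: [-0.9, 0.1, -1.4]
width: 31.8
grasp_force: 30.0
[542.51796519  50.65050898 116.92884532] [ 3.85457116e-01 -3.11767256e+00  2.70340256e-04]
```

View pics/hov.png

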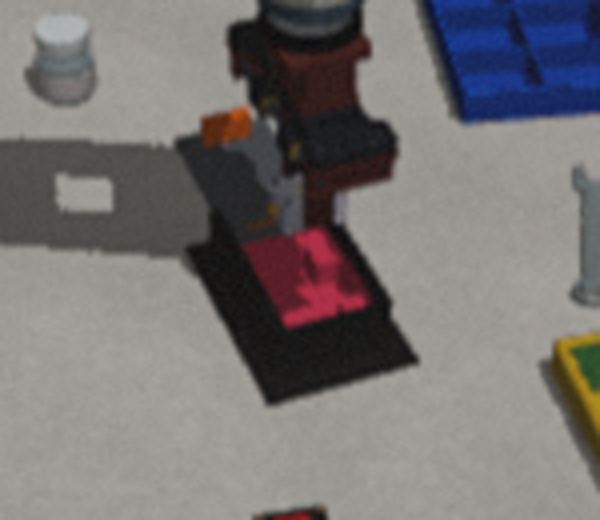

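The module is held over the opened case, level and square to it, with the pink pocket at crop (310,275). I'll lower it.

```bash
python3 -m creep '[0,0,-0.03,0, 0,0,-0.055,0, 0,0,-0.07,0, 0,0,-0.08,0, 0,0,-0.088,0, 0,0,-0.093,0, 0,0,-0.096,0, 0,0,-0.098,0, 0,0,-0.098,0]'
```

```text
t: 10.92
ee_pos: [542.9, 51.6, 19.1]
orientation: [-0.387, 3.117, -0.0]
ft_force: [-0.4, 0.2, 0.1]
width: 31.9
grasp_force: 30.0
```

```bash
python3 -m creep '[0,0,-0.001,0, 0,0,-0.0015,0, 0,0,-0.0015,0]'
python3 -m creep '[0,0,0,0, 0,0,0,0, 0,0,0,0, 0,0,0,0]' 0.49
python3 -m creep '[0,0,0.01,0, 0,0,0.03,0, 0,0,0.06,0, 0,0,0.09,0, -0.01,0.04,0.09,0, -0.02,0.08,0.09,0, -0.03,0.12,0.09,0, -0.04,0.155,0.09,0, -0.0464,0.1827,0.09,0, -0.0464,0.1827,0.09,0]'
python3 - <<'E'
from h import *
im,d,c=snap("top"); im2,_,_=snap("side");c2=cams.get_calibration("side");u,v=map(int,proj(c2,[540,51,40]))
a=cv2.resize(im[180:290,200:320],(400,367));b=cv2.resize(im2[v-50:v+60,u-60:u+60],(400,367))
save("placed.png",np.hstack([a,b]))
vv,uu=np.mgrid[:420,:560];W=world(c,d,uu,vv)
m=(d>0)&(np.hypot(W[...,0]-542.5,W[...,1]-51.3)<40)
g=m&(W[...,2]>34)&(W[...,2]<44)&(im.max(2)-im.min(2)<40)&(im.min(2)>110)
p=W[g];print(g.sum(),cv2.minAreaRect(p[:,:2].astype(np.float32)),np.percentile(p[:,2],[5,50,95]))
E
```

```text
t: 11.17
ee_pos: [542.9, 51.7, 17.7]
orientation: [-0.387, 3.117, -0.0]
ft_force: [-0.9, 0.2, -1.0]
width: 31.7
grasp_force: 30.0
t: 11.5
ee_pos: [542.7, 51.7, 17.5]
orientation: [-0.387, 3.117, -0.0]
ft_force: [-0.3, -0.7, -0.6]
width: 42.9
grasp_force: 0.0
t: 12.33
ee_pos: [495.4, 238.7, 108.4]
orientation: [-0.393, 3.115, 0.002]
ft_force: [0.8, 0.1, 0.4]
width: 43.3
grasp_force: 0.0
183 ((542.8518676757812, 50.479190826416016), (50.158836364746094, 29.884841918945312), 13.698747634887695) [35.79746956 40.0198936  43.17722909]
```

View pics/placed.png

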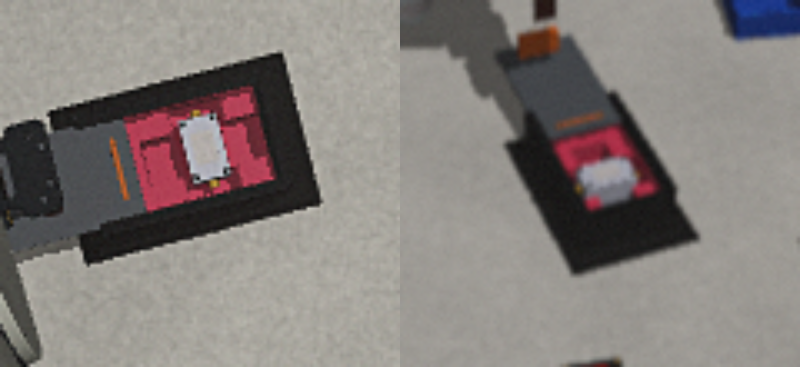

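The silver module lies flat and centred in the pocket, at (205,148) in the left crop, with its top at 40 mm. Now I'll grip the tab again and shut the lid.

```bash
python3 -m creep '[0,0,0,0, 0,0,-0.01,0, 0,0,-0.02,0, 0,0,-0.02,0, 0,0,-0.02,0]'
```

```text
t: 12.85
ee_pos: [495.7, 233.2, 86.1]
orientation: [0.385, -3.115, 0.001]
ft_force: [-0.2, -0.1, 0.6]
width: 43.0
grasp_force: 0.0
```

```bash
python3 -m creep '[0.0006,0.0008,-0.01,0, 0.0006,0.0008,-0.02,0, 0.0006,0.0008,-0.029,0, 0.0006,0.0008,-0.033,0, 0.0006,0.0008,-0.033,0, 0.0006,0.0008,-0.033,0]'
python3 -m creep '[0,0,0,0, 0,0,0,0, 0,0,0,0, 0,0,0,0, 0,0,0,0, 0,0,0,0, 0,0,0,0]' 0
python3 -m creep '[0.0012,-0.0049,0,0, 0.0036,-0.0146,0,0, 0.0073,-0.0291,0,0, 0.0109,-0.0437,0,0, 0.0145,-0.0582,0,0, 0.0181,-0.0728,0,0, 0.0206,-0.0825,0,0, 0.023,-0.0922,0,0, 0.0237,-0.0951,0,0, 0.0237,-0.0951,0,0]'
```

```text
t: 13.35
ee_pos: [496.5, 235.1, 53.8]
orientation: [0.387, -3.117, 0.0]
ft_force: [-0.1, -0.3, 0.2]
width: 42.9
grasp_force: 0.0
t: 13.93
ee_pos: [497.2, 234.3, 54.5]
orientation: [-0.388, 3.117, -0.002]
ft_force: [1.0, -5.4, 0.4]
width: 12.2
grasp_force: 30.0
t: 14.77
ee_pos: [521.0, 139.3, 54.6]
orientation: [-0.386, 3.117, -0.0]
ft_force: [0.7, -0.8, 4.9]
width: 11.9
grasp_force: 30.0
```

```bash
python3 -m creep '[0.0007,-0.0029,0,0, 0.0014,-0.0058,0,0, 0.0022,-0.0087,0,0, 0.0028,-0.0112,0,0, 0.0031,-0.0124,0,0, 0.0031,-0.0124,0,0, 0.0031,-0.0124,0,0]'
```

```text
t: 15.35
ee_pos: [523.8, 128.1, 54.6]
orientation: [-0.388, 3.117, 0.0]
ft_force: [0.4, -0.0, 6.0]
width: 11.7
grasp_force: 30.0
```

```bash
python3 -m creep '[0.0003,-0.001,0,0, 0.0005,-0.002,0,0, 0.0005,-0.002,0,0, 0.0005,-0.002,0,0]'
```

```text
t: 15.68
ee_pos: [524.0, 127.3, 54.6]
orientation: [-0.387, 3.117, 0.003]
ft_force: [-3.5, 9.6, 6.8]
width: 11.9
grasp_force: 30.0
```

```bash
python3 -m creep '[0.0002,-0.001,0,0, 0.0004,-0.0015,0,0, 0.0004,-0.0015,0,0, 0.0004,-0.0015,0,0]'
python3 -m creep '[0,0,0,0, 0,0,0,0, 0,0,0,0, 0,0,0,0]' 0.45
python3 -m creep '[0,0,0.02,0, 0,0,0.06,0, 0,0,0.1,0, -0.02,0.035,0.12,0, -0.04,0.07,0.12,0, -0.06,0.1,0.12,0, -0.08,0.135,0.12,0, -0.1,0.17,0.12,0, -0.12,0.2,0.12,0, -0.12,0.2,0.12,0]'
python3 - <<'E'
from h import *
im,d,c=snap("top"); save("end.png",im[100:310,180:460],2.5)
vv,uu=np.mgrid[:420,:560];W=world(c,d,uu,vv)
hs=cv2.cvtColor(im,cv2.COLOR_RGB2HSV)
org=(hs[...,0]<16)&(hs[...,1]>150)&(hs[...,2]>100)&(d>0)
for k in((W[...,2]>65)&(W[...,2]<85),(abs(W[...,2]-50)<6)&(W[...,1]<40)):
    m=org&k&(W[...,1]>0)&(W[...,1]<300)&(abs(W[...,0]-535)<60)
    if m.any(): print(m.sum(),cv2.minAreaRect(W[m][:,:2].astype(np.float32)))
E
```

```text
t: 16.02
ee_pos: [524.1, 127.1, 54.7]
orientation: [-0.386, 3.118, 0.005]
ft_force: [-4.5, 17.8, 8.4]
width: 11.9
grasp_force: 30.0
t: 16.35
ee_pos: [524.2, 124.0, 54.0]
orientation: [0.387, -3.117, 0.001]
ft_force: [0.6, 0.1, -0.9]
width: 34.8
grasp_force: 0.0
t: 17.18
ee_pos: [401.7, 327.9, 174.3]
orientation: [0.393, -3.116, -0.002]
ft_force: [-0.7, 0.7, 0.6]
width: 39.5
grasp_force: 0.0
71 ((523.5735473632812, 125.94497680664062), (42.29759979248047, 10.984118461608887), 13.981146812438965)
25 ((551.9053344726562, 11.965389251708984), (49.50027084350586, 4.051858901977539), 12.418733596801758)
```

View pics/end.png

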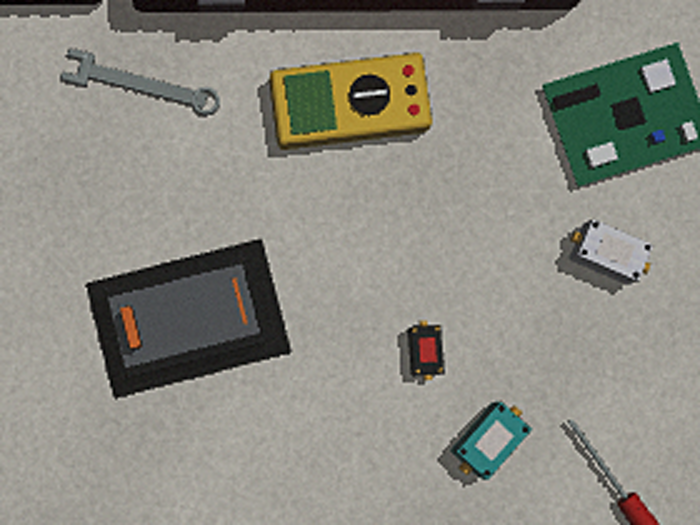

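The lid is shut and against its stop, with the tab at (130,328) back at its starting position. The arm is clear and the other things are where they were.

```bash
python3 -m creep '[0,0,0,0, 0,0,0,0]'; python3 -c "
from workcell import ticket
print(ticket.close_job())"
```

```text
t: 17.4
ee_pos: [404.9, 323.3, 174.1]
orientation: [0.386, -3.117, 0.001]
ft_force: [-0.8, -1.0, 0.0]
width: 39.6
grasp_force: 0.0
the job is handed in; nothing more can be done
None
```

The silver module is flat in its foam pocket, the lid is fully home against its stop, the black module and everything else in view are where they were, and the job was handed in at about 17 s; no verdict came back.

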